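# Empty a cup of massage stones and hold it up

## Robot

A 7-joint arm with a two-finger parallel gripper is mounted at the origin on the work surface. World frame = base frame: x ahead of the robot, y to its left, z up, the work surface at z = 0. Lengths are in m, angles in degrees, forces in N, time in s.
With the tool pointing down it reaches from about 0.425 to 0.875 m from the base axis. Payload 4.7 kg.
Tool frame: the origin (TCP) lies on the mounting face of the last link; the fingertips stand 182 mm ahead of it and the grasp point (between the pads) lies 164 mm ahead of it; z points along the fingers, y is the line along which they close (so a half turn about z gives the same grasp; the last joint's range is limited). The gripper opens to 87 mm and grips with 3 to 60 N. Pads are 19 mm wide; open, the fingers measure 117 mm over their backs; the gripper's body (75 mm by 190 mm) begins 51 mm behind the grasp point.
Start: joints at [-64.108, 18.392, -4.016, 83.108, 1.295, 78.541, -3.26], TCP at [0.276, 0.589, 0.405] pointing down, gripper open.
Joint ranges: [-163.93, 163.93], [-17.29, 119.83], [-79.2, 71.16], [3.27, 140.29], [-89.18, 269.18], [5.43, 117.66], [-154.24, 154.24]. Speed limits (degrees/s): [147.25, 147.25, 180, 180, 180, 180, 180].

## Interface

Orientations are given as [roll, pitch, yaw] about the fixed x, y, z axes, in that order (R = Rz(yaw) Ry(pitch) Rx(roll)).
In Python, from cell import env gives the robot as it stands.
- The arm moves only by the tool servo_tool, never from a script. Its argument "plan" is a list of rows, each an object with "xyz": the shift along the tool's x, y, z in cm, a list of three; "twist": the turn, a rotation vector about the tool's x, y, z in degrees, a list of three; "jaw": the closure, from 0 (fully open) to 1 (shut). In form: [{"xyz": [x, y, z], "twist": [wx, wy, wz], "jaw": jaw}, ...]. A call has 1 to 10 rows; each row is the pose to reach, as a shift and turn from the pose commanded when the call began, along the tool's axes at that moment; what a row does not reach only later rows make up. A row lasts 1/12 s, in which the tool goes at most 41.7 mm and 7.16 degrees, less where a joint would pass 70% of its speed; a pose out of reach is approached as far as the arm can. A call with a gripper value outside its range is refused whole. The fingers move at their own pace and stop on an object; "newtons" is the grip in N (left out, the last holds). Time passes only in rows, so rows that repeat a pose let the fingers close. It gives the time, the measured TCP pose, the force, the opening and the grip force at its end, in the units of the state.
- env.get_obs(): the state, without advancing time (a new reading comes with each control period).
- env.read_camera(name): name is "scene" or "top"; returns a dict with "img" (480x640x3 uint8, red, green, blue), "camera_matrix" (3x3 intrinsics, pixels), "k1" (the pictures are not rectified: a ray, as slopes to the right and down, at radius r is drawn at 1 + k1 r^2 times it, then the intrinsics apply), "R" (3x3) and "t" (3): a world point X has camera coordinates R X + t. Camera axes: x right, y down, z forward; pixel columns grow to the right and rows downward; lengths in m; the calibration is good to about 2 mm. A picture is of the moment at which its call begins. There is no depth.
- env.sign_off(): hands the job in; it is judged then, once.
The state is a dict: "time_s": time; "qpos": joint angles; "joint_velocities": joint speeds; "effort": joint torques, N m; "tool_pos": TCP position; "tool_rot": TCP orientation; "force": force on the tool from outside, world axes, zero at the start; "wrist_torque": the same for the moment, N m; "grip_width": finger opening in m; "grasp_force": force on a finger pad.
Only numpy, scipy, OpenCV 4.12 (cv2) and the standard library are available. Lean on these libraries where they do the work, as an engineer would, in place of code of your own. Each camera call takes 0.05 s, during which the arm holds its last target. There are 200 camera calls.

## Task

Draw the steel cup of massage stones out of its slanted green cradle, carry it to the tray with the blue liner and, from no more than about 15 cm above that tray, tip it until all four stones lie in the tray. Then turn the empty cup upright and finish while still holding it so in the gripper, its underside at least 12 cm above the worktop and touching nothing else. Do not shift or upset the pump bottle, the amber jar or the glass at the back.

Things in the scene. Friction and masses are not known exactly. Their poses are not given: they have to be found in the camera images.
- cup_mid (a point): centre of the loose open steel cup, half-way up its axis: plain cylinder 56 mm across, 80 mm tall, wall 3 mm, about 0.14 kg, holding four stones. z runs from the closed bottom (40 mm below) to the open mouth (40 mm above). At the start z leans 50 degrees from vertical and this point is about 68 mm up. Grip it across its sides, along the cradle's y axis, in its upper half.
- cup_mouth (a point): centre of the cup's open mouth, 40 mm from cup_mid along the cup's axis; same axes as cup_mid.
- cradle: fixed green slanted cradle on a grey foot 130 x 85 mm; origin on the worktop under the centre of the cup's bottom (42 mm up). The mouth looks to the cradle's -x and up. The lowest 25 mm of the cup sit in a square pocket (2 to 3 mm play, 71 mm wide outside along y): draw it out along its own axis. Beyond that a bed 44 mm wide lies under it up to 54 mm from its bottom; its sides are free.
- stone1_center (a point): centre of stone 1: a smooth dark grey ball 20 mm across, 12 g, lying loose in the bottom of the cup at the start; it rolls easily.
- stone2_center (a point): centre of stone 2: a smooth dark grey ball 20 mm across, 12 g, lying loose in the bottom of the cup at the start; it rolls easily.
- stone3_center (a point): centre of stone 3: a smooth dark grey ball 20 mm across, 12 g, lying loose in the bottom of the cup at the start; it rolls easily.
- stone4_center (a point): centre of stone 4: a smooth dark grey ball 20 mm across, 12 g, lying loose in the bottom of the cup at the start; it rolls easily.
- liner_tray: the tray to empty into: fixed steel tray with a flat blue liner, 170 mm (its x) by 110 mm (its y), walls 28 mm high and 3 mm thick; origin at the centre of its underside, on the worktop, z up.
- plain_tray: another fixed tray of the same size with no liner; it stays empty. Origin at the centre of its underside.
- pump_bottle: bystander: loose white bottle with a steel cap, 60 mm across, 130 mm tall; origin at the centre of its underside.
- amber_jar: bystander: loose amber glass jar with a steel lid, 90 mm across, 110 mm tall; origin at the centre of its underside.
- glass_cup: bystander: loose small empty glass, 56 mm across, 60 mm tall; origin at the centre of its underside.
There are look-alikes about, which are no part of the job. What is shaped like the liner_tray but purple or turquoise is not meant. What is shaped like the part that bears cup_mid but turquoise is not meant.

How it is judged:
By the outcome, as a careful person would: the job done as asked, in the order asked, and still so for the second after the job is handed in, while the arm keeps its last pose, push and grip.
It also fails if it takes over 38 s, if anything falls off the work surface, if the arm or the gripper's body presses on something with over 40 N, if the wrist force passes 120 N, or if a joint passes its speed limit or range.

## Working session

There is one attempt and no reset: what is moved stays moved. The work goes in short steps, Python scripts to look and compute and a tool call to move; the robot and the scene stay as the last step left them, time stands still between calls to the robot, and variables do not carry over. Pictures are saved under pics/ and viewed, at most 10 in all, crops included, and the job is handed in when it is done.

Besides the shell and the picture viewer there is one more tool, called after ">>>" in YAML: its name, and indented under it one key for each argument. servo_tool: Moves the arm, as the interface text tells. Its arguments: {"type":"object","properties":{"plan":{"type":"array","items":{"type":"object","properties":{"xyz":{"type":"array","items":{"type":"number"}},"twist":{"type":"array","items":{"type":"number"}},"jaw":{"type":"number"}}}},"newtons":{"type":"number"}},"required":["plan"]}

```bash
mkdir -p pics; ls
python3 - <<'E'
from cell import env
import cv2,numpy as np,pickle
o=env.get_obs();print({k:np.round(v,3).tolist() for k,v in o.items()})
for n in("scene","top"):
    c=env.read_camera(n);pickle.dump(c,open(f"{n}0.pkl","wb"));cv2.imwrite(f"pics/{n}0.png",c["img"][:,:,::-1])
    print(n,c["camera_matrix"].tolist(),c["k1"],np.round(c["R"],3).tolist(),np.round(c["t"],3))
E
```

```text
pics
{'time_s': 0.0, 'qpos': [-64.108, 18.44, -4.017, 83.174, 1.296, 78.542, -3.26], 'joint_velocities': [-0.048, 0.087, 0.06, -0.06, -0.019, -0.029, -0.015], 'effort': [-0.0, -49.128, -0.404, -31.253, -0.064, 0.044, 0.0], 'tool_pos': [0.275, 0.589, 0.404], 'tool_rot': [-179.889, 0.006, 154.919], 'force': [0.219, 0.957, -0.181], 'wrist_torque': [0.056, 0.014, -0.031], 'grasp_force': 0.0, 'grip_width': 0.087}
scene [[440.8768133923588, 0.0, 318.07607501208224], [0.0, 440.8768133923588, 241.04113772012536], [0.0, 0.0, 1.0]] -0.024120780529334838 [[-0.605, 0.796, -0.007], [0.57, 0.427, -0.702], [-0.555, -0.429, -0.712]] [ 0.295 -0.233  1.416]
top [[448.73220250084154, 0.0, 323.14752483619077], [0.0, 448.73220250084154, 237.02218587813854], [0.0, 0.0, 1.0]] -0.010056324769660273 [[-0.005, -1.0, -0.006], [-0.986, 0.006, -0.169], [0.169, 0.005, -0.986]] [0.02  0.551 1.031]
```

View pics/scene0.png

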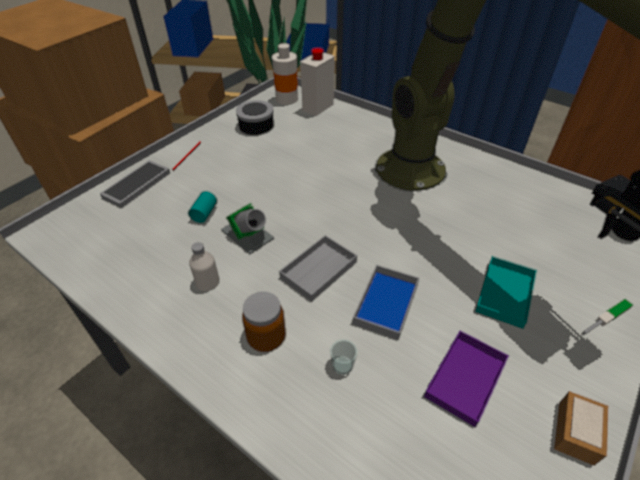

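View pics/top0.png

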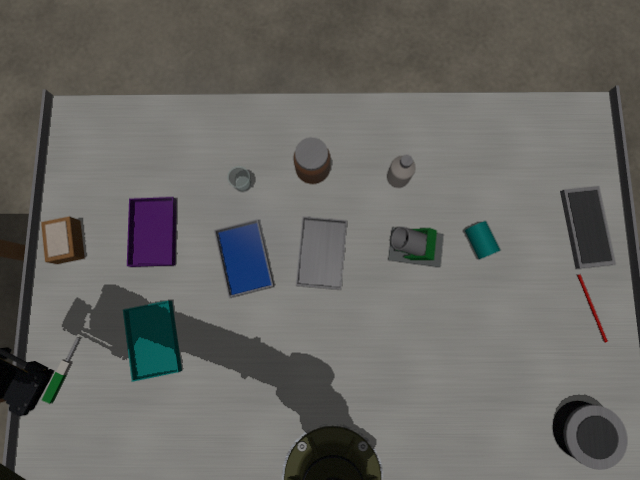

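The scene view shows the steel cup in the green cradle at about (255,220) and the blue tray at (387,300). The top view shows them at (410,240) and (245,258).
- **Trays:** blue at top (245,258) fits the liner. Purple (152,232), turquoise (152,340) and plain grey (322,253) do not.
- **Cups:** steel in the green cradle at top (410,240) fits. The turquoise cylinder at (482,240) is a look-alike.

Next I'll enlarge crops and measure.

```bash
cat > h.py <<'E'
import cv2,numpy as np,pickle
def load(n): return pickle.load(open(n+".pkl","rb"))
def ray(c,uv):
    K=c["camera_matrix"];d=np.array([c["k1"],0,0,0,0.])
    x=np.array([(uv[0]-K[0,2])/K[0,0],(uv[1]-K[1,2])/K[1,1]]);s=x.copy()
    for _ in range(10): s=x/(1+c["k1"]*(s@s))
    R=c["R"];o=-R.T@c["t"];v=R.T@np.r_[s,1];return o,v/np.linalg.norm(v)
def onz(c,uv,z):
    o,v=ray(c,uv);return o+v*(z-o[2])/v[2]
def tri(a,ua,b,ub):
    o1,v1=ray(a,ua);o2,v2=ray(b,ub)
    s=np.linalg.lstsq(np.c_[v1,-v2],o2-o1,rcond=None)[0]
    p,q=o1+s[0]*v1,o2+s[1]*v2;return (p+q)/2,np.linalg.norm(p-q)
def proj(c,X):
    p=c["R"]@X+c["t"];s=p[:2]/p[2];s=s*(1+c["k1"]*(s@s));K=c["camera_matrix"]
    return s*[K[0,0],K[1,1]]+[K[0,2],K[1,2]]
E
python3 - <<'E'
from h import *
T,S=load("top0"),load("scene0")
a=cv2.resize(T["img"][210:280,370:450],None,fx=5,fy=5,interpolation=cv2.INTER_CUBIC)
b=cv2.resize(S["img"][190:260,210:290],None,fx=5,fy=5,interpolation=cv2.INTER_CUBIC)
cv2.imwrite("pics/crop.png",np.hstack([a,b])[:,:,::-1])
for n,c in(("top",T),("scene",S)):
    h=cv2.cvtColor(c["img"],cv2.COLOR_RGB2HSV)
    for nm,lo,hi in(("blue",(105,120,60),(125,255,255)),("green",(50,150,40),(75,255,255))):
        m=cv2.inRange(h,lo,hi)
        for k in cv2.findContours(m,0,2)[0]:
            if cv2.contourArea(k)>80:
                r=cv2.minAreaRect(k);print(n,nm,cv2.contourArea(k),np.round(r[0],1),np.round(cv2.boxPoints(r)).tolist())
                if nm=="blue":print([np.round(onz(c,p,.004),3)[:2].tolist() for p in cv2.boxPoints(r)],onz(c,r[0],.004).round(3))
E
```

```text
top blue 2439.5 [243.7 258.8] [[217.0, 233.0], [256.0, 223.0], [271.0, 285.0], [231.0, 294.0]]
[[0.572, 0.285], [0.595, 0.186], [0.439, 0.147], [0.417, 0.244]] [0.505 0.215 0.004]
top green 233.0 [ 52.7 387.1] [[42.0, 399.0], [56.0, 371.0], [63.0, 375.0], [50.0, 403.0]]
top green 301.0 [420.4 243.9] [[405.0, 258.0], [408.0, 227.0], [436.0, 229.0], [433.0, 261.0]]
scene blue 2035.5 [385.5 300. ] [[356.0, 316.0], [372.0, 269.0], [415.0, 284.0], [399.0, 331.0]]
[[0.581, 0.181], [0.439, 0.133], [0.415, 0.242], [0.556, 0.28]] [0.501 0.211 0.004]
scene blue 2350.5 [577.6  49.6] [[547.0, 86.0], [580.0, 2.0], [608.0, 13.0], [576.0, 97.0]]
[[-0.845, 0.178], [-2.047, 0.002], [-1.953, 0.178], [-0.819, 0.297]] [-1.315  0.178  0.004]
scene blue 703.0 [319.1  29. ] [[290.0, 51.0], [326.0, -6.0], [348.0, 8.0], [312.0, 64.0]]
[[-0.485, -0.905], [-1.276, -1.28], [-1.146, -1.029], [-0.425, -0.728]] [-0.784 -0.961  0.004]
scene blue 1383.0 [181.8  27. ] [[159.0, 53.0], [167.0, -4.0], [205.0, 1.0], [197.0, 58.0]]
[[-0.102, -1.397], [-0.686, -2.058], [-0.747, -1.781], [-0.165, -1.199]] [-0.388 -1.567  0.004]
scene green 151.5 [619.9 307.6] [[609.0, 310.0], [626.0, 298.0], [631.0, 305.0], [614.0, 317.0]]
scene green 147.5 [243.8 222.5] [[227.0, 215.0], [250.0, 205.0], [261.0, 230.0], [238.0, 240.0]]
```

View pics/crop.png

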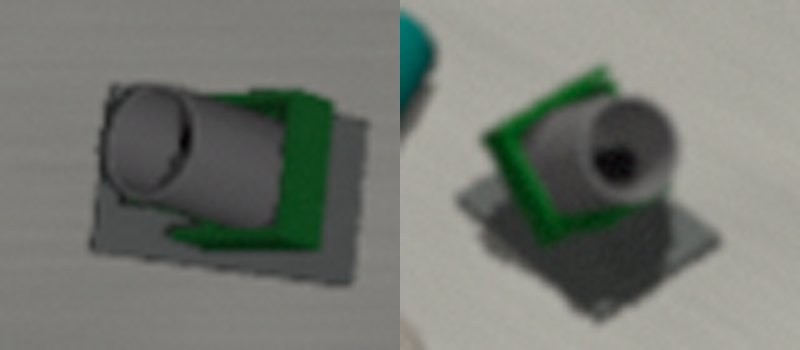

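The crop confirms the target: a steel cup with dark stones inside, held in a green cradle on a grey foot. The mouth centre is at about top (399.6,238.2) and scene (256.8,220.0).

Run:
```python
from h import *
T,S=load("top0"),load("scene0")
m=tri(T,(399.4,238.0),S,(256.6,219.8));print("mouth",m)
P=np.array([[112,85],[368,120],[352,285],[92,250]])/5+[369.6,209.6]
F=np.array([onz(T,p,.006) for p in P]);print("foot top",F.round(3).tolist(),F.mean(0))
Q=np.array([[602,70],[545-0,245]]) 
F2=[onz(S,np.array(p)/5+[209.6,189.6],.006).round(3) for p in [(320,238),(200,320),(58,200)]];print("foot scene",F2)
d=[F[1]-F[0],F[2]-F[3]];print([np.degrees(np.arctan2(v[1],v[0])) for v in d],[np.linalg.norm(v) for v in d],np.linalg.norm(F[3]-F[0]))
for yaw in(-90,-94,-98,-102):
    y=np.radians(yaw);ax=np.array([-np.cos(y)*np.sin(np.radians(50)),-np.sin(y)*np.sin(np.radians(50)),np.cos(np.radians(50))])
    b=m[0]-.08*ax;print(yaw,"bottom",b,"px",proj(T,b),proj(S,b), "mid",m[0]-.04*ax)
# bystanders: bases
for n,uv in(("pump cap",(406,160)),):pass
```

```text
mouth (array([ 0.53977321, -0.15784321,  0.08777972]), np.float64(0.002679100168797856))
foot top [[0.583, -0.155, 0.006], [0.565, -0.282, 0.006], [0.482, -0.27, 0.006], [0.5, -0.143, 0.006]] [ 0.53269434 -0.21259547  0.006     ]
foot scene [array([ 0.503, -0.14 ,  0.006]), array([ 0.586, -0.15 ,  0.006]), array([ 0.567, -0.275,  0.006])]
[np.float64(-98.32419707796399), np.float64(-98.09748856524766)] [np.float64(0.128607096405878), np.float64(0.1289661471281)] 0.08398199432517736
-90 bottom [ 0.53977321 -0.21912676  0.03635671] px [420.838245   241.72381845] [241.3858302  224.53412355] mid [ 0.53977321 -0.18848498  0.06206822]
-94 bottom [ 0.53549829 -0.21897748  0.03635671] px [420.85095044 243.46893328] [242.53862614 223.68485943] mid [ 0.53763575 -0.18841034  0.06206822]
-98 bottom [ 0.53124419 -0.21853036  0.03635671] px [420.74007919 245.20862046] [243.76134828 222.88824884] mid [ 0.5355087  -0.18818678  0.06206822]
-102 bottom [ 0.52703165 -0.21778757  0.03635671] px [420.50592895 246.93435791] [245.04812905 222.14758612] mid [ 0.53340243 -0.18781539  0.06206822]
```

```bash
cat >> h.py <<'E'
from scipy.spatial.transform import Rotation as Ro
def frame(th,az):
    th,az=np.radians([th,az]);u=np.array([np.cos(az),np.sin(az),0]);y=np.array([u[1],-u[0],0])
    z=np.sin(th)*u+np.cos(th)*np.array([0,0,1]);return np.c_[np.cross(y,z),y,z]
def rel(p0,r0,G,th,az):
    "shift (cm) and twist (deg), tool axes, bringing grasp point to G"
    R0=Ro.from_euler("xyz",r0,degrees=True).as_matrix();R=frame(th,az);p=np.array(G)-.164*R[:,2]
    return np.round(100*R0.T@(p-p0),2),np.round(np.degrees(Ro.from_matrix(R0.T@R).as_rotvec()),1),p.round(3)
E
python3 - <<'E'
from h import *
from cell import env
o=env.get_obs();T=load("top0")
print(rel(o["tool_pos"],o["tool_rot"],[.50,.22,.23],180,118))
for n,uv,z in(("pump cap",(406,160),.13),("jar lid",(312,152),.11),("glass rim",(238,175),.06)):print(n,onz(T,uv,z).round(3))
E
```

```text
(array([-35.95, -23.86,   1.02]), array([-0.1,  0. , 36.9]), array([0.5  , 0.22 , 0.394]))
pump cap [ 0.714 -0.173  0.13 ]
jar lid [0.742 0.042 0.11 ]
glass rim [0.703 0.224 0.06 ]
```

>>> servo_tool:
  plan:
    - {"xyz": [-36, -24, 0], "twist": [0, 0, 37], "jaw": 0}
    - {"xyz": [-36, -24, 0], "twist": [0, 0, 37], "jaw": 0}
    - {"xyz": [-36, -24, 0], "twist": [0, 0, 37], "jaw": 0}
    - {"xyz": [-36, -24, 0], "twist": [0, 0, 37], "jaw": 0}
    - {"xyz": [-36, -24, 0], "twist": [0, 0, 37], "jaw": 0}
    - {"xyz": [-36, -24, 0], "twist": [0, 0, 37], "jaw": 0}
    - {"xyz": [-36, -24, 0], "twist": [0, 0, 37], "jaw": 0}
    - {"xyz": [-36, -24, 0], "twist": [0, 0, 37], "jaw": 0}
    - {"xyz": [-36, -24, 0], "twist": [0, 0, 37], "jaw": 0}
    - {"xyz": [-36, -24, 0], "twist": [0, 0, 37], "jaw": 0}
  newtons: 35

```text
time_s: 0.93
tool_pos: [0.4921, 0.2303, 0.4046]
tool_rot: [-180.0, -0.0, 117.9]
force: [0.6, 1.3, 0.0]
grip_width: 0.087
grasp_force: 0.0
```

Run:
```python
from h import *
from cell import env
o=env.get_obs();print(o["time_s"],o["tool_pos"],o["qpos"].round(1) if hasattr(o["qpos"],"round") else o["qpos"])
R=frame(160,81.8);G=np.array([.5386,-.1737,.078])
print(rel(o["tool_pos"],o["tool_rot"],G-.10*R[:,2],160,81.8))
```

```text
0.9333 [0.49209107 0.23034157 0.40458872] [-42.1   5.2  15.2  99.   -1.4  76.    1.3]
(array([-45.17, -20.13,   7.85]), array([-6.3, 19.3, 35.7]), array([ 0.526, -0.263,  0.326]))
```

>>> servo_tool:
  plan:
    - {"xyz": [-45, -20, 8], "twist": [-6, 19, 36], "jaw": 0}
    - {"xyz": [-45, -20, 8], "twist": [-6, 19, 36], "jaw": 0}
    - {"xyz": [-45, -20, 8], "twist": [-6, 19, 36], "jaw": 0}
    - {"xyz": [-45, -20, 8], "twist": [-6, 19, 36], "jaw": 0}
    - {"xyz": [-45, -20, 8], "twist": [-6, 19, 36], "jaw": 0}
    - {"xyz": [-45, -20, 8], "twist": [-6, 19, 36], "jaw": 0}
    - {"xyz": [-45, -20, 8], "twist": [-6, 19, 36], "jaw": 0}
    - {"xyz": [-45, -20, 8], "twist": [-6, 19, 36], "jaw": 0}
    - {"xyz": [-45, -20, 8], "twist": [-6, 19, 36], "jaw": 0}
    - {"xyz": [-45, -20, 8], "twist": [-6, 19, 36], "jaw": 0}

```text
time_s: 1.77
tool_pos: [0.5195, -0.1798, 0.3376]
tool_rot: [-179.8, -19.6, 81.5]
force: [0.6, 0.8, 0.3]
grip_width: 0.0868
grasp_force: 0.0
```

```bash
cat > go.py <<'E'
import sys
from h import *
from cell import env
o=env.get_obs();print(o["time_s"],np.round(o["tool_pos"],4),np.round(o["tool_rot"],1),np.round(o["qpos"],1),"F",np.round(o["force"],1))
E
python3 - <<'E'
from go import *
R=frame(160,81.8);G=np.array([.5386,-.1737,.078])
print(rel(o["tool_pos"],o["tool_rot"],G-.10*R[:,2],160,81.8))
E
```

```text
1.7667 [ 0.5195 -0.1798  0.3376] [-179.8  -19.6   81.5] [-12.   12.9  39.5 102.4 -27.4  76.3  27.5] F [0.6 0.8 0.3]
(array([-8.06,  1.83, -1.66]), array([-0.1,  0.4, -0.2]), array([ 0.526, -0.263,  0.326]))
```

>>> servo_tool:
  plan:
    - {"xyz": [-8, 1.8, -1.6], "twist": [0, 0, 0], "jaw": 0}
    - {"xyz": [-8, 1.8, -1.6], "twist": [0, 0, 0], "jaw": 0}
    - {"xyz": [-8, 1.8, -1.6], "twist": [0, 0, 0], "jaw": 0}
    - {"xyz": [-8, 1.8, -1.6], "twist": [0, 0, 0], "jaw": 0}

```text
time_s: 2.1
tool_pos: [0.5248, -0.2634, 0.3247]
tool_rot: [-179.6, -19.5, 81.1]
force: [-0.4, 0.7, 0.4]
grip_width: 0.0872
grasp_force: 0.0
```

Run:
```python
from go import *
R=frame(160,81.8);G=np.array([.5386,-.1737,.078])
for d in(.1,0):print(rel(o["tool_pos"],o["tool_rot"],G-d*R[:,2],160,81.8))
T=env.read_camera("top");S=env.read_camera("scene")
a=cv2.resize(T["img"][190:290,350:470],None,fx=3.3,fy=3.3,interpolation=cv2.INTER_CUBIC)
b=cv2.resize(S["img"][120:270,170:290],None,fx=2.2,fy=2.2,interpolation=cv2.INTER_CUBIC)
a=a[:330];b=b[:330];cv2.imwrite("pics/pre.png",np.hstack([a,b])[:,:,::-1])
Rm=Ro.from_euler("xyz",o["tool_rot"],degrees=True).as_matrix()
print("grasp pt px",proj(T,np.array(o["tool_pos"])+.164*Rm[:,2]),proj(S,np.array(o["tool_pos"])+.164*Rm[:,2]))
```

```text
2.1 [ 0.5248 -0.2634  0.3247] [-179.6  -19.5   81.1] [ -4.1  20.3  41.5  96.9 -30.8  79.7  36.8] F [-0.4  0.7  0.4]
(array([ 0.09,  0.08, -0.11]), array([-0.2,  0.5, -0.6]), array([ 0.526, -0.263,  0.326]))
(array([0.18, 0.11, 9.89]), array([-0.2,  0.5, -0.6]), array([ 0.531, -0.229,  0.232]))
grasp pt px [429.44591789 235.32079756] [239.38657809 185.0878891 ]
```

View pics/pre.png

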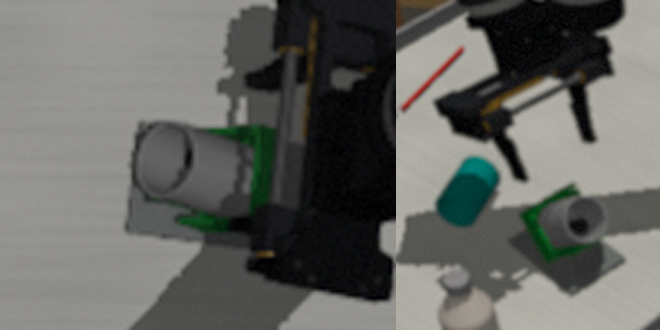

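The picture shows the open fingers either side of the cup line, at about crop (515,165) and (585,120), with the cup untouched below. Next is the descent along the tool axis.

>>> servo_tool:
  plan:
    - {"xyz": [0.1, 0.1, 2], "twist": [0, 0.5, -0.5], "jaw": 0}
    - {"xyz": [0.1, 0.1, 4], "twist": [0, 0.5, -0.5], "jaw": 0}
    - {"xyz": [0.1, 0.1, 6], "twist": [0, 0.5, -0.5], "jaw": 0}
    - {"xyz": [0.2, 0.1, 7.5], "twist": [0, 0.5, -0.5], "jaw": 0}
    - {"xyz": [0.2, 0.1, 8.5], "twist": [0, 0.5, -0.5], "jaw": 0}
    - {"xyz": [0.2, 0.1, 9.3], "twist": [0, 0.5, -0.5], "jaw": 0}
    - {"xyz": [0.2, 0.1, 9.9], "twist": [0, 0.5, -0.5], "jaw": 0}
    - {"xyz": [0.2, 0.1, 9.9], "twist": [0, 0.5, -0.5], "jaw": 0}
    - {"xyz": [0.2, 0.1, 9.9], "twist": [0, 0.5, -0.5], "jaw": 0}
    - {"xyz": [0.2, 0.1, 9.9], "twist": [0, 0.5, -0.5], "jaw": 0}

```text
time_s: 3.03
tool_pos: [0.5319, -0.2262, 0.2343]
tool_rot: [180.0, -20.1, 82.1]
force: [-0.2, -0.4, 0.2]
grip_width: 0.0867
grasp_force: 0.0
```

Run:
```python
from go import *
Rm=Ro.from_euler("xyz",o["tool_rot"],degrees=True).as_matrix();print("G",(np.array(o["tool_pos"])+.164*Rm[:,2]).round(4),"want .5386,-.1737,.078")
S=env.read_camera("scene");T=env.read_camera("top")
a=cv2.resize(T["img"][200:280,360:460],None,fx=4,fy=4,interpolation=cv2.INTER_CUBIC)
b=cv2.resize(S["img"][170:250,205:305],None,fx=4,fy=4,interpolation=cv2.INTER_CUBIC);cv2.imwrite("pics/at.png",np.hstack([a,b])[:,:,::-1])
```

```text
3.0333 [ 0.5319 -0.2262  0.2343] [180.  -20.1  82.1] [ -5.   24.5  38.4 103.2 -35.5  70.4  40.1] F [-0.2 -0.4  0.2]
G [ 0.5398 -0.1705  0.0803] want .5386,-.1737,.078
```

View pics/at.png

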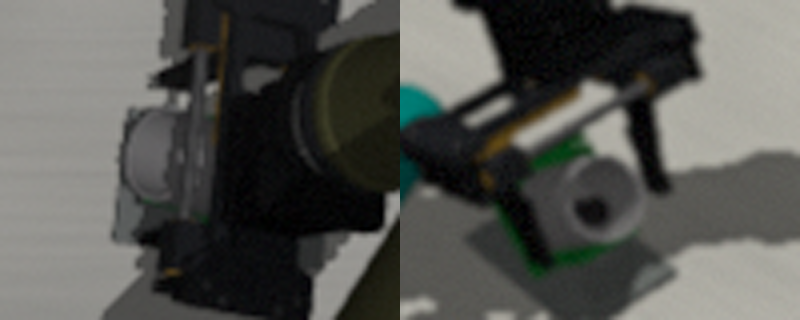

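The fingers stand either side of the cup's upper half, with the tips at about crop (540,255) and (655,185). I'll close now, gently at first.

>>> servo_tool:
  plan:
    - {"xyz": [0, 0, 0], "twist": [0, 0, 0], "jaw": 1}
    - {"xyz": [0, 0, 0], "twist": [0, 0, 0], "jaw": 1}
    - {"xyz": [0, 0, 0], "twist": [0, 0, 0], "jaw": 1}
    - {"xyz": [0, 0, 0], "twist": [0, 0, 0], "jaw": 1}
    - {"xyz": [0, 0, 0], "twist": [0, 0, 0], "jaw": 1}
    - {"xyz": [0, 0, 0], "twist": [0, 0, 0], "jaw": 1}
  newtons: 12

```text
time_s: 3.63
tool_pos: [0.5316, -0.2258, 0.2335]
tool_rot: [-179.9, -20.1, 82.0]
force: [-0.6, -1.1, -0.6]
grip_width: 0.0565
grasp_force: 12.0
```

>>> servo_tool:
  plan:
    - {"xyz": [0, 0, 0], "twist": [0, 0, 0], "jaw": 1}
    - {"xyz": [0, 0, 0], "twist": [0, 0, 0], "jaw": 1}
    - {"xyz": [0.5, 0, -0.2], "twist": [0, 0, 0], "jaw": 1}
    - {"xyz": [1.0, 0, -0.4], "twist": [0, 0, 0], "jaw": 1}
    - {"xyz": [1.6, 0, -0.6], "twist": [0, 0, 0], "jaw": 1}
    - {"xyz": [2.3, 0, -0.85], "twist": [0, 0, 0], "jaw": 1}
    - {"xyz": [3.2, 0, -1.2], "twist": [0, 0, 0], "jaw": 1}
    - {"xyz": [4.2, 0, -1.6], "twist": [0, 0, 0], "jaw": 1}
    - {"xyz": [5.2, 0, -2.0], "twist": [0, 0, 0], "jaw": 1}
    - {"xyz": [6.0, 0, -2.4], "twist": [0, 0, 0], "jaw": 1}
  newtons: 40

```text
time_s: 4.47
tool_pos: [0.5387, -0.1766, 0.2777]
tool_rot: [-180.0, -20.1, 82.1]
force: [0.1, -0.3, -1.8]
grip_width: 0.0554
grasp_force: 40.0
```

Run:
```python
from go import *
print(rel(o["tool_pos"],o["tool_rot"],[.545,-.02,.21],160,90))
print(rel(o["tool_pos"],o["tool_rot"],[.508,.165,.19],160,104))
```

```text
4.4667 [ 0.5387 -0.1766  0.2777] [-180.   -20.1   82.1] [-10.8  19.1  38.5 103.5 -32.6  71.7  32.3] F [ 0.1 -0.3 -1.8]
(array([12.4 , -0.76, -4.65]), array([ 2.7, -0.1, -7.4]), array([ 0.545, -0.076,  0.364]))
(array([28.77, -5.63,  3.49]), array([  7.5,  -0.1, -20.5]), array([0.522, 0.111, 0.344]))
```

>>> servo_tool:
  plan:
    - {"xyz": [7.5, 0, -4], "twist": [0, 0, 0], "jaw": 1}
    - {"xyz": [9, 0, -5.5], "twist": [1, 0, -3], "jaw": 1}
    - {"xyz": [12, -0.7, -5], "twist": [2, 0, -6], "jaw": 1}
    - {"xyz": [15, -1.5, -4], "twist": [3, 0, -9], "jaw": 1}
    - {"xyz": [18, -2.5, -2.5], "twist": [4.5, 0, -12], "jaw": 1}
    - {"xyz": [21, -3.5, -0.5], "twist": [5.5, 0, -15], "jaw": 1}
    - {"xyz": [24, -4.5, 1.5], "twist": [6.5, 0, -18], "jaw": 1}
    - {"xyz": [27, -5.2, 3], "twist": [7.5, 0, -20.5], "jaw": 1}
    - {"xyz": [28.8, -5.6, 3.5], "twist": [7.5, 0, -20.5], "jaw": 1}
    - {"xyz": [28.8, -5.6, 3.5], "twist": [7.5, 0, -20.5], "jaw": 1}

```text
time_s: 5.3
tool_pos: [0.5205, 0.1159, 0.3432]
tool_rot: [-179.9, -20.3, 104.4]
force: [-0.1, 0.1, -2.0]
grip_width: 0.0557
grasp_force: 40.0
```

Run:
```python
from go import *
# pour: mouth held at M, lean L = theta-110, G=M-.019a
u=np.array([np.cos(np.radians(104)),np.sin(np.radians(104)),0])
for L,z in((50,.14),(65,.12),(80,.105),(90,.10),(100,.095),(110,.09),(120,.09),(130,.09),(140,.09)):
    l=np.radians(L);a=np.sin(l)*u+[0,0,np.cos(l)];M=np.array([.503,.213,0])-.025*u+[0,0,z]
    print(L,*rel(o["tool_pos"],o["tool_rot"],M-.019*a,L+110,104))
T=env.read_camera("top");S=env.read_camera("scene")
cv2.imwrite("pics/carry.png",np.hstack([T["img"][150:350,130:430],S["img"][130:330,280:480]])[:,:,::-1])
```

```text
5.3 [0.5205 0.1159 0.3432] [-179.9  -20.3  104.4] [-32.6   8.   26.3 105.3 -24.8  72.3  16.6] F [-0.1  0.1 -2. ]
50 [-1.86  0.66  5.84] [-0.2 -0.3  0.4] [0.526 0.12  0.282]
65 [1.58 0.69 7.82] [ -0.2 -15.3   0.4] [0.517 0.158 0.275]
80 [ 5.03  0.72 10.39] [ -0.1 -30.3   0.4] [0.507 0.198 0.263]
90 [ 7.28  0.74 12.19] [ -0.1 -40.3   0.4] [0.5   0.225 0.254]
100 [ 9.26  0.76 14.39] [ -0.  -50.3   0.4] [0.494 0.25  0.24 ]
110 [10.9   0.78 16.94] [  0.  -60.3   0.5] [0.488 0.274 0.222]
120 [12.33  0.8  19.3 ] [  0.1 -70.3   0.5] [0.483 0.295 0.205]
130 [13.33  0.82 21.88] [  0.1 -80.3   0.5] [0.478 0.312 0.184]
140 [13.87  0.83 24.59] [  0.1 -90.3   0.5] [0.475 0.326 0.161]
```

View pics/carry.png

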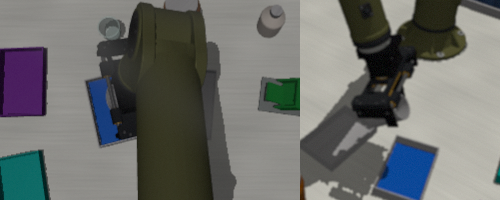

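The gripper holds the cup above and beside the blue liner tray, around crop (115,105) on the left. The cradle is empty and the bystanders are untouched. I'll start tipping, low and slow.

>>> servo_tool:
  plan:
    - {"xyz": [-1, 0.5, 3], "twist": [0, 0, 0.4], "jaw": 1}
    - {"xyz": [-1.8, 0.7, 5.8], "twist": [0, 0, 0.4], "jaw": 1}
    - {"xyz": [-0.7, 0.7, 6.5], "twist": [0, -5, 0.4], "jaw": 1}
    - {"xyz": [0.4, 0.7, 7.1], "twist": [0, -10, 0.4], "jaw": 1}
    - {"xyz": [1.6, 0.7, 7.8], "twist": [0, -15, 0.4], "jaw": 1}
    - {"xyz": [2.7, 0.7, 8.6], "twist": [0, -20, 0.4], "jaw": 1}
    - {"xyz": [3.9, 0.7, 9.5], "twist": [0, -25, 0.4], "jaw": 1}
    - {"xyz": [5.0, 0.7, 10.4], "twist": [0, -30, 0.4], "jaw": 1}
    - {"xyz": [5.0, 0.7, 10.4], "twist": [0, -30, 0.4], "jaw": 1}
    - {"xyz": [5.0, 0.7, 10.4], "twist": [0, -30, 0.4], "jaw": 1}

```text
time_s: 6.23
tool_pos: [0.5088, 0.1914, 0.2624]
tool_rot: [-179.9, 9.8, 103.6]
force: [0.5, -1.6, -0.9]
grip_width: 0.0556
grasp_force: 40.0
```

Run:
```python
from go import *
u=np.array([np.cos(np.radians(104)),np.sin(np.radians(104)),0])
for L,z in((80,.095),(90,.09),(100,.085),(110,.08),(120,.08),(130,.08)):
    l=np.radians(L);a=np.sin(l)*u+[0,0,np.cos(l)];M=np.array([.503,.213,0])-.025*u+[0,0,z]
    print(L,*rel(o["tool_pos"],o["tool_rot"],M-.019*a,L+110,104))
```

```text
6.2333 [0.5088 0.1914 0.2624] [-179.9    9.8  103.6] [-49.3  13.6  25.5 108.2   4.3  61.5 -12.9] F [ 0.5 -1.6 -0.9]
80 [ 0.86 -0.04  0.78] [-0.2 -0.2 -0.4] [0.507 0.198 0.253]
90 [ 3.7  -0.06  1.22] [ -0.2 -10.2  -0.4] [0.5   0.225 0.244]
100 [ 6.52 -0.08  2.13] [ -0.3 -20.2  -0.4] [0.494 0.25  0.23 ]
110 [ 9.22 -0.09  3.51] [ -0.3 -30.2  -0.4] [0.488 0.274 0.212]
120 [11.64 -0.11  4.84] [ -0.3 -40.2  -0.3] [0.483 0.295 0.195]
130 [13.8  -0.12  6.57] [ -0.4 -50.2  -0.3] [0.478 0.312 0.174]
```

>>> servo_tool:
  plan:
    - {"xyz": [1.4, 0, 0.9], "twist": [0, -2, 0], "jaw": 1}
    - {"xyz": [2.3, 0, 1.0], "twist": [0, -5, 0], "jaw": 1}
    - {"xyz": [3.0, 0, 1.1], "twist": [0, -7.5, 0], "jaw": 1}
    - {"xyz": [3.7, 0, 1.2], "twist": [0, -10, 0], "jaw": 1}
    - {"xyz": [4.4, 0, 1.4], "twist": [0, -12.5, 0], "jaw": 1}
    - {"xyz": [5.1, 0, 1.65], "twist": [0, -15, 0], "jaw": 1}
    - {"xyz": [5.8, -0.1, 1.9], "twist": [0, -17.5, 0], "jaw": 1}
    - {"xyz": [6.5, -0.1, 2.1], "twist": [0, -20, 0], "jaw": 1}
    - {"xyz": [7.2, -0.1, 2.4], "twist": [0, -22.5, 0], "jaw": 1}
    - {"xyz": [7.9, -0.1, 2.8], "twist": [0, -25, 0], "jaw": 1}

```text
time_s: 7.07
tool_pos: [0.4923, 0.2598, 0.2221]
tool_rot: [-180.0, 34.8, 103.2]
force: [0.7, 0.0, -2.0]
grip_width: 0.0555
grasp_force: 40.0
```

Run:
```python
from go import *
u=np.array([np.cos(np.radians(104)),np.sin(np.radians(104)),0])
for L,z in((105,.08),(115,.08),(125,.08),(130,.08),(135,.08)):
    l=np.radians(L);a=np.sin(l)*u+[0,0,np.cos(l)];M=np.array([.503,.213,0])-.025*u+[0,0,z]
    print(L,*rel(o["tool_pos"],o["tool_rot"],M-.019*a,L+110,104))
```

```text
7.0667 [0.4923 0.2598 0.2221] [-180.    34.8  103.2] [-62.3  24.3  26.3 104.8  22.6  69.6 -34.5] F [ 0.7  0.  -2. ]
105 [ 0.39 -0.1   0.08] [-0.5 -0.2 -0.6] [0.491 0.262 0.219]
115 [ 3.15 -0.13  0.02] [ -0.5 -10.2  -0.6] [0.485 0.285 0.204]
125 [ 5.88 -0.15  0.43] [ -0.6 -20.2  -0.5] [0.48  0.304 0.185]
130 [ 7.21 -0.17  0.82] [ -0.6 -25.2  -0.5] [0.478 0.312 0.174]
135 [ 8.5  -0.18  1.32] [ -0.6 -30.2  -0.5] [0.476 0.32  0.163]
```

Force is still −2.0 N, so the stones are still inside or just leaving. I'll continue to a 130° lean and hold.

>>> servo_tool:
  plan:
    - {"xyz": [1.1, -0.1, 0.05], "twist": [-0.5, -3, -0.5], "jaw": 1}
    - {"xyz": [2.0, -0.1, 0], "twist": [-0.5, -6, -0.5], "jaw": 1}
    - {"xyz": [2.8, -0.1, 0], "twist": [-0.5, -9, -0.5], "jaw": 1}
    - {"xyz": [3.6, -0.1, 0.1], "twist": [-0.5, -12, -0.5], "jaw": 1}
    - {"xyz": [4.4, -0.1, 0.2], "twist": [-0.5, -15, -0.5], "jaw": 1}
    - {"xyz": [5.3, -0.1, 0.3], "twist": [-0.5, -18, -0.5], "jaw": 1}
    - {"xyz": [6.1, -0.2, 0.5], "twist": [-0.5, -21, -0.5], "jaw": 1}
    - {"xyz": [7.2, -0.2, 0.8], "twist": [-0.5, -25, -0.5], "jaw": 1}
    - {"xyz": [7.2, -0.2, 0.8], "twist": [-0.5, -25, -0.5], "jaw": 1}
    - {"xyz": [7.2, -0.2, 0.8], "twist": [-0.5, -25, -0.5], "jaw": 1}

```text
time_s: 7.9
tool_pos: [0.4769, 0.3134, 0.1733]
tool_rot: [-179.7, 59.8, 104.3]
force: [0.9, -0.1, -0.8]
grip_width: 0.0556
grasp_force: 40.0
```

>>> servo_tool:
  plan:
    - {"xyz": [0, 0, 0], "twist": [0, 0, 0], "jaw": 1}
    - {"xyz": [0, 0, 0], "twist": [0, 0, 0], "jaw": 1}
    - {"xyz": [0, 0, 0], "twist": [0, 0, 0], "jaw": 1}
    - {"xyz": [0, 0, 0], "twist": [0, 0, 0], "jaw": 1}
    - {"xyz": [0, 0, 0], "twist": [0, 0, 0], "jaw": 1}
    - {"xyz": [0, 0, 0], "twist": [0, 0, 0], "jaw": 1}

```text
time_s: 8.4
tool_pos: [0.4761, 0.3145, 0.1738]
tool_rot: [-179.8, 59.8, 104.3]
force: [-0.2, 0.5, -1.1]
grip_width: 0.0554
grasp_force: 40.0
```

Run:
```python
from go import *
S=env.read_camera("scene");T=env.read_camera("top")
a=cv2.resize(T["img"][200:320,180:320],None,fx=2.8,fy=2.8,interpolation=cv2.INTER_CUBIC)
b=cv2.resize(S["img"][240:360,320:460],None,fx=2.8,fy=2.8,interpolation=cv2.INTER_CUBIC);cv2.imwrite("pics/pour.png",np.hstack([a,b])[:,:,::-1])
```

```text
8.4 [0.4761 0.3145 0.1738] [-179.8   59.8  104.3] [-71.   39.2  27.6  99.3  32.5  82.  -45.1] F [-0.2  0.5 -1.1]
```

View pics/pour.png

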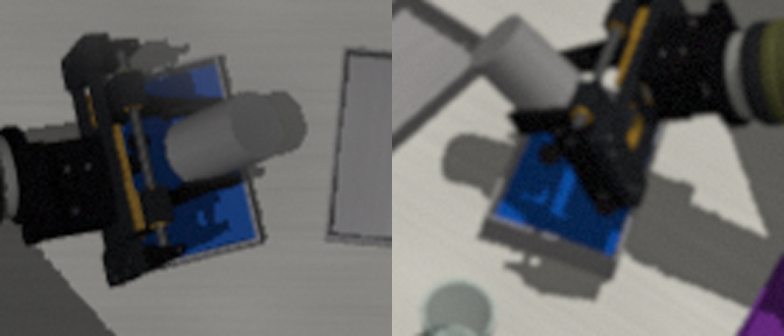

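A dark stone shows on the liner at crop (548,150) on the right, and the fingers hide the rest of the tray. The force reading fits an empty cup. I'll raise it and turn it back upright.

Run:
```python
from go import *
p,r=np.array(o["tool_pos"]),o["tool_rot"]
Rm=Ro.from_euler("xyz",r,degrees=True).as_matrix();G=p+.164*Rm[:,2];print("G",G)
for L,z in((130,.20),(100,.27),(70,.28)):print(L,*rel(p,r,[.50,.20,z],L+110,104))
```

```text
8.5 [0.476  0.3146 0.1736] [-179.8   59.9  104.4] [-71.   39.2  27.6  99.3  32.5  82.  -45.1] F [ 0.2 -0.6 -0.8]
G [0.5106738  0.17707338 0.09124326]
130 [-8.12 -0.46 -7.61] [ 0.1 -0.1  0.2] [0.466 0.338 0.282]
100 [-22.38  -0.5   -8.95] [ 0.1 29.9  0.2] [0.48  0.28  0.412]
70 [-29.26  -0.54  -3.46] [ 0.  59.9  0.2] [0.5   0.2   0.444]
```

>>> servo_tool:
  plan:
    - {"xyz": [-2, 0, -2], "twist": [0, 0, 0], "jaw": 1}
    - {"xyz": [-4.5, -0.2, -4.5], "twist": [0, 0, 0], "jaw": 1}
    - {"xyz": [-8, -0.4, -7.5], "twist": [0, 2, 0], "jaw": 1}
    - {"xyz": [-11.5, -0.4, -8.2], "twist": [0, 8, 0], "jaw": 1}
    - {"xyz": [-15, -0.4, -8.7], "twist": [0, 14, 0], "jaw": 1}
    - {"xyz": [-18.5, -0.5, -9], "twist": [0, 20, 0], "jaw": 1}
    - {"xyz": [-21, -0.5, -9], "twist": [0, 25, 0], "jaw": 1}
    - {"xyz": [-22.4, -0.5, -9], "twist": [0, 30, 0], "jaw": 1}
    - {"xyz": [-22.4, -0.5, -9], "twist": [0, 30, 0], "jaw": 1}
    - {"xyz": [-22.4, -0.5, -9], "twist": [0, 30, 0], "jaw": 1}

```text
time_s: 9.33
tool_pos: [0.4803, 0.2789, 0.4131]
tool_rot: [-180.0, 29.9, 104.1]
force: [-0.8, 0.2, -1.0]
grip_width: 0.0557
grasp_force: 40.0
```

Run:
```python
from go import *
p,r=np.array(o["tool_pos"]),o["tool_rot"]
for L in(80,60,40,20,0):print(L,*rel(p,r,[.50,.20,.28],L+110,104))
```

```text
9.3333 [0.4803 0.2789 0.4131] [-180.    29.9  104.1] [-66.9  12.   29.4  94.7  21.4  87.6 -26.6] F [-0.8  0.2 -1. ]
80 [-6.   -0.01  0.17] [-0.  19.9  0.1] [0.493 0.228 0.442]
60 [-10.94  -0.02   3.01] [-0.  39.9  0.1] [0.507 0.172 0.442]
40 [-14.61  -0.02   7.36] [-0.  59.9  0.1] [0.52  0.12  0.422]
20 [-16.57  -0.03  12.71] [-0.1 79.9  0.1] [0.53  0.078 0.385]
0 [-16.58  -0.03  18.41] [-0.1 99.9  0.1] [0.537 0.05  0.336]
```

>>> servo_tool:
  plan:
    - {"xyz": [-2, 0, 0], "twist": [0, 6.5, 0], "jaw": 1}
    - {"xyz": [-4, 0, 0], "twist": [0, 13, 0], "jaw": 1}
    - {"xyz": [-6, 0, 0.2], "twist": [0, 20, 0], "jaw": 1}
    - {"xyz": [-7.7, 0, 1], "twist": [0, 26.5, 0], "jaw": 1}
    - {"xyz": [-9.3, 0, 2], "twist": [0, 33, 0], "jaw": 1}
    - {"xyz": [-11, 0, 3], "twist": [0, 40, 0], "jaw": 1}
    - {"xyz": [-12.2, 0, 4.4], "twist": [0, 46.5, 0], "jaw": 1}
    - {"xyz": [-13.4, 0, 5.8], "twist": [0, 53, 0], "jaw": 1}
    - {"xyz": [-14.6, 0, 7.4], "twist": [0, 60, 0], "jaw": 1}
    - {"xyz": [-14.6, 0, 7.4], "twist": [0, 60, 0], "jaw": 1}

```text
time_s: 10.17
tool_pos: [0.5203, 0.1173, 0.4161]
tool_rot: [-179.2, -30.0, 103.4]
force: [0.4, -1.7, -2.3]
grip_width: 0.0557
grasp_force: 40.0
```

Run:
```python
from go import *
p,r=np.array(o["tool_pos"]),o["tool_rot"]
for L in(20,0):print(L,*rel(p,r,[.50,.20,.28],L+110,104))
```

```text
10.1667 [0.5203 0.1173 0.4161] [-179.2  -30.   103.4] [-43.9   6.6  41.5 100.6 -33.9  83.2  18. ] F [ 0.4 -1.7 -2.3]
20 [-5.04  0.08  0.63] [-0.4 20.  -0.6] [0.53  0.078 0.385]
0 [-9.98  0.15  3.48] [-0.3 40.  -0.7] [0.537 0.05  0.336]
```

>>> servo_tool:
  plan:
    - {"xyz": [-1.7, 0, 0], "twist": [0, 6.5, 0], "jaw": 1}
    - {"xyz": [-3.4, 0, 0.3], "twist": [0, 13, 0], "jaw": 1}
    - {"xyz": [-5, 0, 0.6], "twist": [0, 20, 0], "jaw": 1}
    - {"xyz": [-6.7, 0, 1.5], "twist": [0, 26.5, 0], "jaw": 1}
    - {"xyz": [-8.4, 0.1, 2.5], "twist": [0, 33, -0.5], "jaw": 1}
    - {"xyz": [-10, 0.1, 3.5], "twist": [-0.3, 40, -0.7], "jaw": 1}
    - {"xyz": [-10, 0.1, 3.5], "twist": [-0.3, 40, -0.7], "jaw": 1}
    - {"xyz": [-10, 0.1, 3.5], "twist": [-0.3, 40, -0.7], "jaw": 1}
    - {"xyz": [-10, 0.1, 3.5], "twist": [-0.3, 40, -0.7], "jaw": 1}
    - {"xyz": [-10, 0.1, 3.5], "twist": [-0.3, 40, -0.7], "jaw": 1}

```text
time_s: 11.0
tool_pos: [0.538, 0.0567, 0.342]
tool_rot: [178.0, -70.0, 106.5]
force: [0.1, 1.2, -0.9]
grip_width: 0.0554
grasp_force: 40.0
```

Run:
```python
from go import *
print(rel(np.array(o["tool_pos"]),o["tool_rot"],[.50,.20,.28],110,104))
S=env.read_camera("scene");T=env.read_camera("top")
a=cv2.resize(T["img"][140:320,170:350],None,fx=2.2,fy=2.2,interpolation=cv2.INTER_CUBIC)
b=cv2.resize(S["img"][160:360,270:470],(396,396),interpolation=cv2.INTER_CUBIC);cv2.imwrite("pics/up.png",np.hstack([a,b])[:,:,::-1])
```

```text
11.0 [0.538  0.0567 0.342 ] [178.  -70.  106.5] [-24.3  24.5  39.8 104.1 -69.9 107.4  45.6] F [ 0.1  1.2 -0.9]
(array([-0.76, -0.23, -0.35]), array([-0.4,  0. ,  0.9]), array([0.537, 0.05 , 0.336]))
```

View pics/up.png

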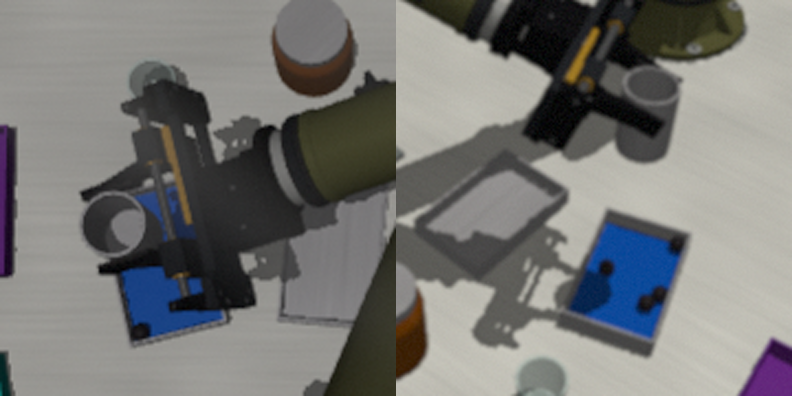

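All four stones lie on the blue liner, at right crop (676,244), (607,268), (660,295) and (645,303). The empty cup is held upright, with its mouth at (651,86). I'll check its lean against projected verticals and against the top view.

Run:
```python
from go import *
S,T=load("scene0"),load("top0")
M,e=tri(T,(113/2.2+170,223/2.2+140),S,(398.8,203.4));print("mouth",M.round(3),e)
R=Ro.from_euler("xyz",o["tool_rot"],degrees=True).as_matrix();print("G",(np.array(o["tool_pos"])+.164*R[:,2]).round(3),"y",R[:,1].round(3))
for L in(-10,0,10):
    l=np.radians(L);u=np.array([-.26,.966,0]);a=np.sin(l)*u+[0,0,np.cos(l)]
    for nm,c in(("scene",S),("top",T)):print(L,nm,(proj(c,M-.08*a)-proj(c,M)).round(1))
print("seen bottom-mouth scene",[394.7-398.8,232-203.4],"vel",np.abs(o["joint_velocities"]).max())
```

```text
11.1 [0.5379 0.0562 0.3424] [177.8 -70.  106.7] [-24.3  24.4  39.9 104.1 -70.  107.5  45.7] F [ 0.3 -0.  -0.9]
mouth [0.5   0.204 0.3  ] 0.0023982032263461027
G [0.5   0.206 0.286] y [0.968 0.252 0.013]
-10 scene [ 2.  31.4]
-10 top [2.3 8.1]
0 scene [-4.8 30.1]
0 top [9.2 6.3]
10 scene [-11.3  27.9]
10 top [15.8  4.4]
seen bottom-mouth scene [-4.100000000000023, 28.599999999999994] vel 0.4975522379660349
```

The lean is within about 1° of vertical and the underside is at about 0.22 m. Everything is still, so I'm handing in.

```bash
python3 -c "
from cell import env
print(env.sign_off())"
```

```text
the job is handed in; nothing more can be done
None
```

I handed the job in at about 11 s: all four stones lie in the blue-lined tray, and the empty cup is held upright with its underside about 22 cm above the worktop; sign-off returned no verdict.

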